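# Put the folding loupe away in its slip case

## Task

Pick the steel folding loupe up off the jeweller's bench and slide it, round lens end first, fully home into the wide leather case that fits it, then let go so that only its straight tail sticks out of the mouth. The slim case beside it is for tweezers. Leave the black eye loupe standing where it is.

Things in the scene. Friction and masses are not known exactly. Their poses are not given: they have to be found in the camera images.
- loupe: Loose steel folding loupe, shut, lying flat: round lens end 40 mm across with a straight tail 22 mm wide; 84 mm long, 18 mm thick, about 60 g. Origin: underside, below the lens centre. x points from tail to lens end (lens end reaches x=+20 mm, tail x=-64), z up. Grip the end of the tail across its width (along y), near x=-49, so that the fingers stay outside the case.
- case: Wide leather case, window in roof, fixed to bench, 43 mm high. Origin: on bench, mid-cavity. Loupe goes in along +x. Cavity: mouth x=-27 mm, end wall x=+27, y=-23 to 23, floor 9 and ceiling 34 above bench; its first 12 mm flare, to 70 wide and from 4 to 39 high at the mouth. Fully home: lens centre at x=+7, some 30 mm of tail outside.
- slim_case: The wrong case: a slim leather tweezer case on a wooden foot, fixed to the bench, 113 mm long with a cavity only 18 mm wide and 12 mm high, mouth towards its -x, outside about 28 mm high. Origin: on the bench, under its middle. It may lie left or right of the wide case.
- eye_loupe: Bystander: black plastic eye loupe standing on its wide end, a cone 38 mm in diameter at the foot and 34 mm tall, loose, light. Origin: centre of its underside. To be left where it is.

How it is judged:
At the end, for the whole second after the job is handed in: The loupe lies at rest inside the wide case, lens end first: its lens centre within 10 mm of fully home along the case, within 10 mm of its middle line, between the cavity's floor and ceiling, and its length within 17 degrees of the case's (x of loupe in the frame of case between -0.003 and 0.015 m and y of loupe in the frame of case between -0.01 and 0.01 m and z of loupe in the frame of case between 0.003 and 0.022 m and angle between the x axis of loupe and the x axis of case, either way round below 0.3 rad and linear speed of loupe below 0.02 m/s); the robot touches nothing.
It fails at once if the black eye loupe is shifted by more than 20 mm or tipped over (distance of eye_loupe from where it was at the start of the episode above 0.02 m or angle between eye_loupe's own z axis and vertical above 0.4 rad).
It also fails if it takes over 38 s, if anything falls off the work surface, if the arm or the gripper's body presses on something with over 40 N, if the wrist force passes 120 N, or if a joint passes its speed limit or range.

## Robot

A 6-joint arm with a two-finger parallel gripper is mounted at the origin on the work surface. World frame = base frame: x ahead of the robot, y to its left, z up, the work surface at z = 0. Lengths are in m, angles in rad, forces in N, time in s.
With the tool pointing down it reaches from about 0.35 to 1 m from the base axis. Payload 7.1 kg.
Tool frame: the origin (TCP) lies midway between the tips of the shut fingers; the grasp point (between the pads) lies 19 mm behind it; z points along the fingers, y is the line along which they close (so a half turn about z gives the same grasp; the last joint's range is limited). The gripper opens to 85 mm and grips with 20 to 120 N. Pads are 22 mm wide; open, the fingers measure 114 mm over their backs; the gripper's body (76 mm by 85 mm) begins 54 mm behind the grasp point. The pads swing forward as they close: fully open they stand 13 mm farther back than shut.
Start: joints at [-1.165, 0.423, 1.63, -0, 1.089, -0.019], TCP at [0.258, -0.569, 0.231] pointing down, gripper open.
Joint ranges: [-3, 3], [-0.9, 2.11], [0.09, 2.58], [-1.31, 4.45], [0.11, 2.69], [-2.54, 2.54]. Speed limits (rad/s): [2.39, 2.39, 3.01, 3.14, 3.14, 3.14].

## Interface

Orientations are given as a unit quaternion [x, y, z, w].
In Python, from rig import bot gives the robot as it stands. Calls block until the motion is done:
- bot.move_pose(position, orientation): joint-space move of the TCP to a pose.
- bot.movel(position, orientation=None, velocity=0.15, max_force=None): straight line of the TCP; orientation=None keeps the orientation; velocity is the mean speed in m/s. With max_force (N) it stops when the force on the tool has changed by that much, and returns True; else False.
- bot.set_joints(angles): joint-space move.
- bot.move_gripper(opening): finger opening in m; the grip force is fixed at half the most; returns when the fingers have stopped.
- bot.dwell(seconds).
- bot.inverse_kinematics(position, orientation): joint angles nearest the present ones, or None.
- bot.get_obs(): the state.
- bot.grab_frame(name): name is "scene" or "top" or "wrist"; returns the picture (384x512x3 uint8, red, green, blue); there is no depth.
- bot.camera_model(name): a dict with "K" (3x3 intrinsics, pixels), "xyz" and "attitude" of the camera in the world. Camera axes: x right, y down, z forward; pixel columns grow to the right and rows downward; lengths in m; the calibration is good to about 2 mm. The wrist camera is an equidistant fisheye: a pixel r from the principal point sees the ray r / f radians off the axis. A picture is of the moment at which its call begins: read the wrist's pose just before it. camera_model takes no time and is no camera call; for the wrist camera it gives the pose at the moment of the call.
A pose or a line that the arm cannot do raises bot.Unreachable and nothing moves.
- bot.sign_off(): hands the job in; it is judged then, once.
The state is a dict: "time": time; "joints": joint angles; "qvel": joint speeds; "joint_efforts": joint torques, N m; "eef_pos": TCP position; "ee_rot": TCP orientation; "wrist_force": force on the tool from outside, world axes, zero at the start; "torque": the same for the moment, N m; "grip_width": finger opening in m; "grasp_force": force on a finger pad.
Only numpy, scipy, OpenCV 4.12 (cv2) and the standard library are available. Lean on these libraries where they do the work, as an engineer would, in place of code of your own. Each camera call takes 0.05 s, during which the arm holds its last target. There are 200 camera calls.

## Working session

There is one attempt and no reset: what is moved stays moved. The work goes in short steps, each a Python script; the robot and the scene stay as the last script left them, time stands still between calls to the robot, and variables do not carry over. Pictures are saved under pics/ and viewed, at most 10 in all, crops included, and the job is handed in when it is done.

```bash
mkdir -p pics; python3 - <<'E'
from rig import bot
import cv2
for n in("top","scene"):
    f=bot.grab_frame(n); cv2.imwrite(f"pics/{n}0.png",f[:,:,::-1]); m=bot.camera_model(n); print(n,m)
o=bot.get_obs();print(o["time"],o["eef_pos"],o["ee_rot"])
E
```

```text
top {'K': array([[445.85381344,   0.        , 265.05091523],
       [  0.        , 445.85381344, 190.59806741],
       [  0.        ,   0.        ,   1.        ]]), 'xyz': array([0.50115989, 0.00548625, 0.70940018]), 'attitude': array([ 0.70736862, -0.70420277,  0.05411669, -0.02827506])}
scene {'K': array([[388.49176347,   0.        , 247.54545553],
       [  0.        , 388.49176347, 192.88909397],
       [  0.        ,   0.        ,   1.        ]]), 'xyz': array([1.02718145, 0.19384179, 0.48125409]), 'attitude': array([ 0.49713997,  0.77411284, -0.32523615, -0.21868379])}
0.1 [ 0.25741729 -0.56897675  0.23060237] [ 9.77530267e-01  2.10793902e-01 -1.22327819e-04 -7.02778835e-04]
```

View pics/top0.png

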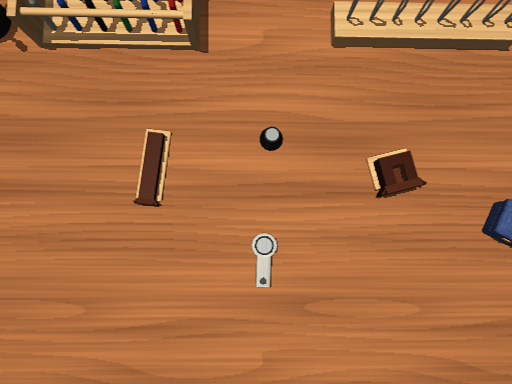

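View pics/scene0.png

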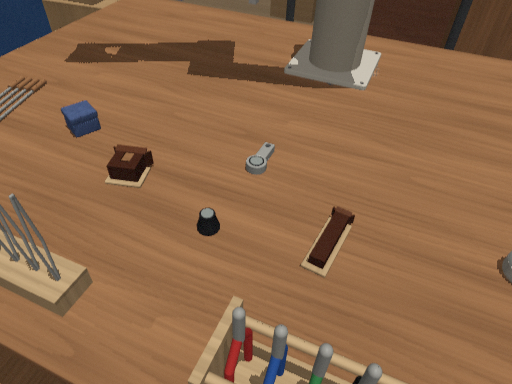

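Top view: the loupe's lens is near (264,245) and its tail end near (263,287). The wide case is near (398,172) with its mouth at the lower edge. The eye loupe is near (271,138) and the slim case near (152,168). I'll zoom in for an accurate fit.

```bash
cat > h.py <<'E'
import numpy as np
from scipy.spatial.transform import Rotation as R
def ray2w(m,uv,z):
    K=m["K"];d=np.linalg.inv(K)@np.array([*uv,1.]);d=R.from_quat(m["attitude"]).apply(d)
    c=np.array(m["xyz"]);return c+d*(z-c[2])/d[2]
def proj(m,p):
    q=R.from_quat(m["attitude"]).inv().apply(np.atleast_2d(p)-m["xyz"])@m["K"].T
    return q[:,:2]/q[:,2:]
E
python3 - <<'E'
import cv2,numpy as np
from rig import bot
from h import *
t=cv2.imread("pics/top0.png");s=cv2.imread("pics/scene0.png")
def c(i,u,v,w,h,k):return cv2.resize(i[v:v+h,u:u+w],None,fx=k,fy=k,interpolation=cv2.INTER_CUBIC)
a=c(t,362,143,66,60,6);b=c(t,230,230,66,60,6)
d=c(s,100,138,66,60,6);e=c(s,230,130,66,60,6)
cv2.imwrite("pics/z0.png",np.vstack([np.hstack([a,b])[:300*2],np.hstack([d,e])])[:, :792][:720]) if 0 else None
cv2.imwrite("pics/z0.png",cv2.resize(np.vstack([np.hstack([a,b]),np.hstack([d,e])]),(660,600)))
m=bot.camera_model("top")
for n,uv,z in(("lens",(264,245),.018),("tail",(263,287),.01),("case",(398,172),.04),("eye",(271,138),.02),("slim",(152,168),.028)):print(n,ray2w(m,uv,z))
E
```

```text
lens [ 0.49785691 -0.01831971  0.018     ]
tail [ 0.43356185 -0.01722114  0.01      ]
case [ 0.60979398 -0.22336882  0.04      ]
eye [ 0.66575772 -0.02888161  0.02      ]
slim [0.61481962 0.15429519 0.028     ]
```

View pics/z0.png

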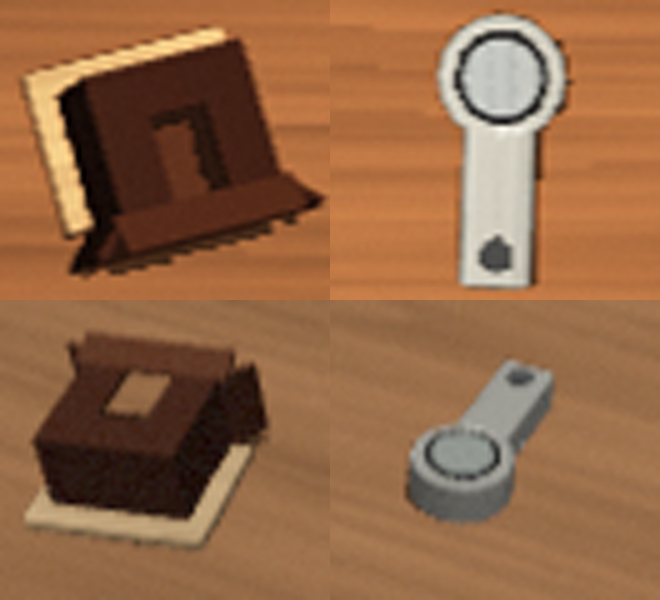

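Crops: the case roof spans about (88,82) to (240,40) at the back, and the mouth runs along the lower edge from (75,272) to (320,200). The loupe points straight up the image. The case lies on the way, so I'll take a wrist view above it and then one above the loupe.

```bash
python3 - <<'E'
import cv2,pickle
from rig import bot
from h import *
def q(a):return [np.cos(a/2),np.sin(a/2),0,0]
P={}
for n,p,a in(("case",[.57,-.22,.25],.28),("loupe",[.44,-.017,.2],0)):
    bot.move_pose(p,q(a)); bot.dwell(.15)
    P[n]=bot.camera_model("wrist"); f=bot.grab_frame("wrist"); cv2.imwrite(f"pics/w_{n}.png",f[:,:,::-1])
    print(bot.get_obs()["time"],P[n])
pickle.dump(P,open("w.pkl","wb"))
a=[cv2.imread(f"pics/w_{n}.png") for n in P]
cv2.imwrite("pics/w2.png",cv2.resize(np.hstack(a),(800,300)))
E
```

```text
2.0167 {'K': array([[297.31863964,   0.        , 250.41190029],
       [  0.        , 297.31863964, 194.15508018],
       [  0.        ,   0.        ,   1.        ]]), 'xyz': array([ 0.63375771, -0.20292467,  0.39236892]), 'attitude': array([ 0.79135073, -0.59676367, -0.07944857,  0.10641931])}
3.1833 {'K': array([[297.31863964,   0.        , 250.41190029],
       [  0.        , 297.31863964, 194.15508018],
       [  0.        ,   0.        ,   1.        ]]), 'xyz': array([ 0.50775829, -0.01805263,  0.34287661]), 'attitude': array([-0.7005594 ,  0.70129486,  0.09275242, -0.09380322])}
```

View pics/w2.png

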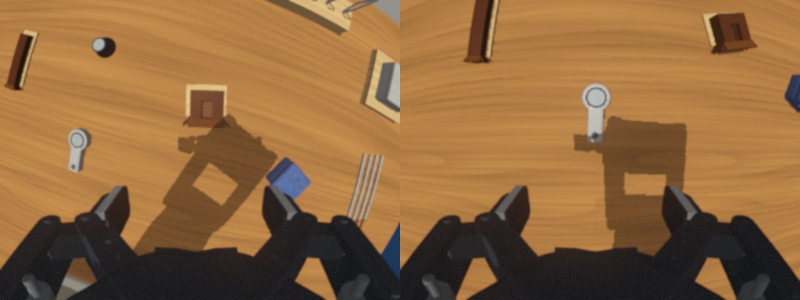

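The wrist views show the case near (207,105) and the loupe lens near (596,97) with its tail at (595,135). Next I'll overlay a wireframe guess on enlarged crops.

```bash
cat >> h.py <<'E'
def projf(m,p):
    d=R.from_quat(m["attitude"]).inv().apply(np.atleast_2d(p)-m["xyz"])
    r=np.hypot(d[:,0],d[:,1]);th=np.arctan2(r,d[:,2]);K=m["K"]
    return d[:,:2]/r[:,None]*(th*K[0,0])[:,None]+K[:2,2]
def tf(pose,pts):
    x,y,a=pose;c,s=np.cos(a),np.sin(a);pts=np.atleast_2d(pts)
    return np.c_[x+c*pts[:,0]-s*pts[:,1],y+s*pts[:,0]+c*pts[:,1],pts[:,2]]
CASE=[[(27,-25,43),(27,25,43),(-15,25,43),(-15,-25,43)],[(-27,-35,4),(-27,35,4),(-27,35,39),(-27,-35,39)]]
th=np.linspace(.6,2*np.pi-.6,30)+np.pi
LOUPE=[[(20*np.cos(t),20*np.sin(t),18) for t in th]+[(-64,11,18),(-64,-11,18)],[(20*np.cos(t),20*np.sin(t),0) for t in th]+[(-64,11,0),(-64,-11,0)]]
def overlay(case,loupe,out):
    import cv2,pickle
    from rig import bot
    P=pickle.load(open("w.pkl","rb"));W=[]
    for obj,pose,views in((CASE,case,(("top0",362,140),("scene0",100,135),("w_case",232,100))),(LOUPE,loupe,(("top0",232,228),("scene0",228,132),("w_loupe",215,98)))):
        row=[]
        for n,u,v in views:
            im=cv2.resize(cv2.imread(f"pics/{n}.png")[v:v+86,u:u+66],None,fx=4,fy=4,interpolation=cv2.INTER_CUBIC)
            for poly in obj:
                p=tf(pose,np.array(poly)/1000)
                k=projf(P[n[2:]],p) if n[0]=="w" else proj(bot.camera_model(n[:-1]),p)
                k=((k+.5-[u,v])*4).round().astype(int)
                cv2.polylines(im,[k],True,(0,255,0) if poly is obj[0] else (255,255,0),1)
            for i in range(0,66,10):cv2.putText(im,str(u+i),(i*4,8),0,.3,(255,255,255));cv2.line(im,(i*4,10),(i*4,14),(255,255,255))
            for i in range(10,86,10):cv2.putText(im,str(v+i),(0,i*4+3),0,.3,(255,255,255))
            row.append(im)
        W.append(np.hstack(row))
    im=np.vstack(W);cv2.imwrite(out,cv2.resize(im,None,fx=.87,fy=.87,interpolation=cv2.INTER_AREA))
E
python3 -c "
from h import *
overlay((.609,-.222,.26),(.497,-.0185,0.02),'pics/o1.png')"
```

```text
(no output)
```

View pics/o1.png

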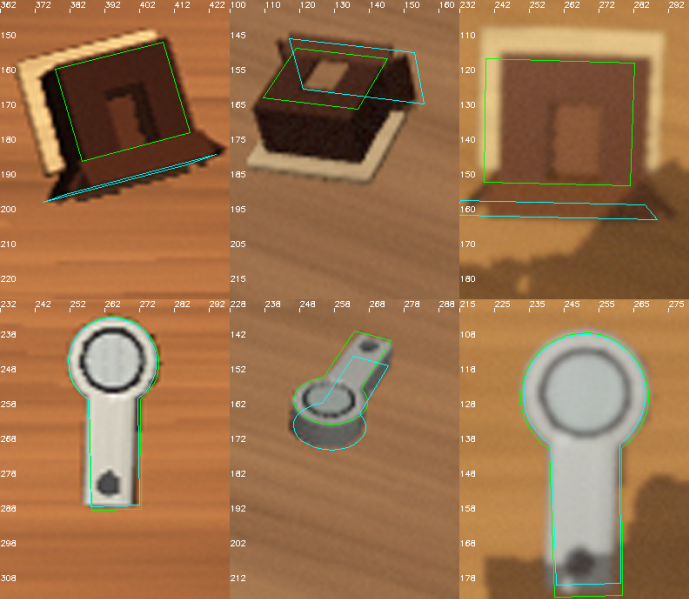

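The loupe overlay fits, needing only about -0.03 rad of yaw. For the case, the wrist and top views disagree by about 5 mm in y. I'll check the wrist pose against the loupe and do a proper corner fit.

```bash
python3 - <<'E'
import cv2,pickle
from rig import bot
from h import *
P=pickle.load(open("w.pkl","rb"))
L=(.497,-.0185,-.012)
print(projf(P["case"],tf(L,[[0,0,.018],[-.064,0,.018]])))
a=cv2.imread("pics/w_case.png");b=cv2.imread("pics/w_loupe.png");t=cv2.imread("pics/top0.png")
def c(i,u,v,k,w,h,pts=[]):
    im=cv2.resize(i[v:v+h,u:u+w],None,fx=k,fy=k,interpolation=cv2.INTER_CUBIC)
    for j in range(0,w,10):cv2.putText(im,str(u+j),(j*k,8),0,.3,(255,255,255));cv2.line(im,(j*k,10),(j*k,14),(255,255,255))
    for j in range(10,h,10):cv2.putText(im,str(v+j),(0,j*k+3),0,.3,(255,255,255))
    for p in pts:cv2.circle(im,tuple(((p+.5-[u,v])*k).astype(int)),3,(0,0,255),-1)
    return im
w1=c(a,75,150,5,80,60,projf(P["case"],tf(L,[[0,0,.018],[-.064,0,.018]])))
w2=c(a,225,100,5,80,60)
w3=c(b,385,5,5,80,60)
w4=c(t,360,143,5,80,60)
cv2.imwrite("pics/z2.png",np.vstack([np.hstack([w1,w2]),np.hstack([w3,w4])]))
E
```

```text
[[ 97.92146381 179.57953175]
 [ 92.99171248 220.1288067 ]]
```

View pics/z2.png

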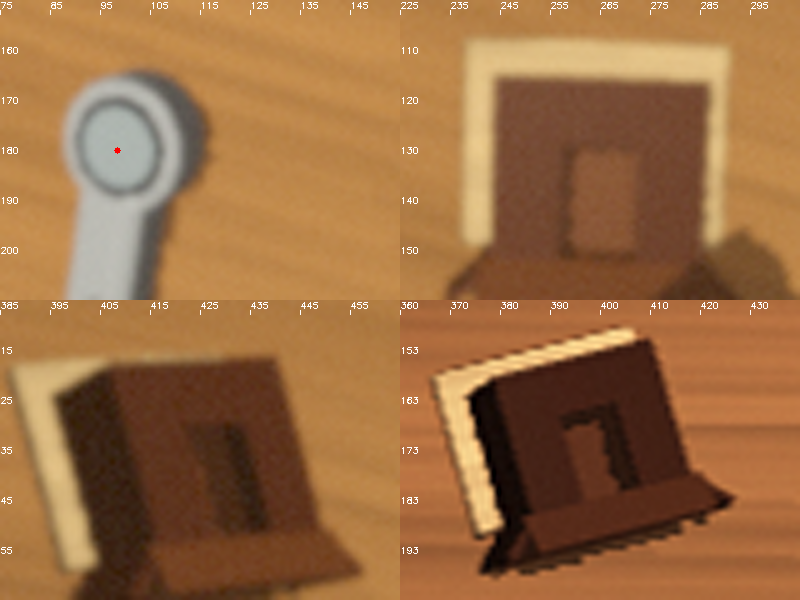

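```bash
python3 - <<'E'
import pickle
from rig import bot
from h import *
from scipy.optimize import least_squares
P=pickle.load(open("w.pkl","rb"));T=bot.camera_model("top");S=bot.camera_model("scene")
C=lambda p:projf(P["case"],p); Lw=lambda p:projf(P["loupe"],p); Tp=lambda p:proj(T,p); Sc=lambda p:proj(S,p)
obs={"C":(C,dict(BL=(243.9,114.9),BR=(286.5,116.1),FL=(243.9,151.1),bBL=(237.7,107.1),bBR=(290.1,109.1),bFL=(237.1,148.5),bFR=(288.5,149.1))),
"L":(Lw,dict(BL=(405.5,18.1),BR=(439.9,16.1),FR=(448.1,50.1),FL=(414.5,53.5),bBL=(386.9,17.5),tip=(456.5,58.9))),
"T":(Tp,dict(BL=(378.9,158.9),BR=(409.9,150.9),FR=(417.5,176.9),FL=(384.5,186.1),bBL=(366.1,158.1),bFL=(374.7,189.5),tip=(426.5,182.1))),
"S":(Sc,dict(BR=(106.7,165.9),BL=(138.1,171.5),bBR=(105.1,181.9),bBL=(140.1,186.5)))}
def pts(v):
    x,y,a,t,h,bw,bb,bf,bz,tw,hm=v
    return dict(BL=(27+t,23+t,h),BR=(27+t,-23-t,h),FL=(-15,23+t,h),FR=(-15,-23-t,h),bBL=(bb,bw,bz),bBR=(bb,-bw,bz),bFL=(bf,bw,bz),bFR=(bf,-bw,bz),tip=(-27,-tw,hm))
def f(v,detail=False):
    q=pts(v);r=[]
    for n,(fn,o) in obs.items():
        e=fn(tf((v[0]/1000,v[1]/1000,v[2]),np.array([q[k] for k in o])/1000))-np.array(list(o.values()))
        if detail:print(n,dict(zip(o,e.round(1).tolist())))
        r.append(e.ravel())
    return np.r_[np.concatenate(r),(v[3]-3)/2,(v[4]-38)/4,(v[8]-4)/2,(v[9]-37)/2,(v[10]-41)/2]
s=least_squares(f,[609,-222,.26,3,38,30,35,-15,4,37,41],loss="soft_l1",x_scale=[1,1,.01]+[1]*8)
print(s.x.round(3));f(s.x,True)
E
```

```text
[ 6.10319e+02 -2.27227e+02  2.58000e-01  2.34000e+00  3.48230e+01
  3.38930e+01  3.82720e+01 -1.49950e+01  4.22100e+00  3.45850e+01
  3.95090e+01]
C {'BL': [-0.4, -0.5], 'BR': [-0.6, -0.4], 'FL': [-1.1, 0.0], 'bBL': [-0.2, 0.4], 'bBR': [-0.2, -0.0], 'bFL': [-0.3, -0.3], 'bFR': [-0.1, 0.3]}
L {'BL': [-0.0, -0.4], 'BR': [-1.5, 0.2], 'FR': [-0.3, 0.7], 'FL': [1.1, 0.5], 'bBL': [-0.6, 0.6], 'tip': [1.1, 0.5]}
T {'BL': [-0.4, -0.8], 'BR': [-0.5, -0.7], 'FR': [0.1, 0.6], 'FL': [2.0, -0.6], 'bBL': [0.4, -0.4], 'bFL': [0.9, -0.2], 'tip': [0.2, 1.0]}
S {'BR': [-0.2, 0.6], 'BL': [-4.3, -1.6], 'bBR': [-1.2, 0.2], 'bBL': [-0.4, 0.2]}
```

The fit is good: the case is at about (0.6103, -0.2272) with yaw 0.258. Now I'll grasp and lift.

```bash
python3 - <<'E'
import cv2
from rig import bot
from h import *
def q(a):return [np.cos(a/2),np.sin(a/2),0,0]
L=(.497,-.0183,-.014);C=(.6103,-.2272,.258)
g=tf(L,[-.049,0,0])[0]
bot.move_gripper(.06)
bot.move_pose([g[0],g[1],.06],q(L[2]))
print(bot.movel([g[0],g[1],.003],velocity=.08,max_force=15))
bot.move_gripper(.0)
o=bot.get_obs();print(o["time"],o["eef_pos"],o["grip_width"],o["grasp_force"])
bot.movel([g[0],g[1],.07],velocity=.15)
p=tf(C,[-.065-.049,0,.07])[0]
bot.move_pose(p,q(C[2]));bot.dwell(.2)
m=bot.camera_model("wrist");f=bot.grab_frame("wrist");o=bot.get_obs();print(o["time"],o["eef_pos"],o["grip_width"],o["grasp_force"])
# overlay of expected loupe + case
im=f[:,:,::-1].copy()
z=o["eef_pos"][2]-.003
for poly,pose,dz in[(x,(*tf((o["eef_pos"][0],o["eef_pos"][1],C[2]),[.049,0,0])[0][:2],C[2]),z) for x in LOUPE]+[(x,C,0) for x in CASE]:
    k=projf(m,tf(pose,np.array(poly)/1000)+[0,0,dz]);cv2.polylines(im,[((k+.5)*16).round().astype(int)],True,(0,255,0),1,cv2.LINE_AA,4)
h=np.hstack([f[40:340,130:390,::-1],im[40:340,130:390]])
cv2.imwrite("pics/g1.png",cv2.resize(h,None,fx=1.53,fy=1.53,interpolation=cv2.INTER_CUBIC))
E
```

```text
False
5.4667 [ 0.44831221 -0.0176206   0.00359823] 0.02073496196796141 59.139516949653625
7.2833 [ 0.50015596 -0.25504301  0.06997078] 0.02059592402138734 58.688079714775085
```

View pics/g1.png

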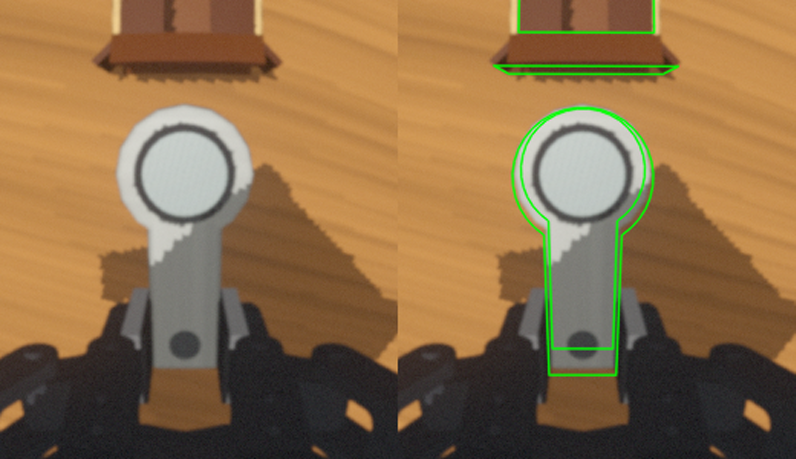

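The wrist view confirms the grasp: the loupe sits square in the fingers, centred on the mouth, and the overlay matches within about 1 mm. Inserting now.

```bash
python3 - <<'E'
import cv2
from rig import bot
from h import *
C=(.6103,-.2272,.258)
P=lambda x,z:tf(C,[x-.049,0,z])[0]
bot.movel(P(-.065,.016),velocity=.1)
r=bot.movel(P(.006,.016),velocity=.05,max_force=15)
o=bot.get_obs();d=o["eef_pos"][:2]-np.array(C[:2]);c,s=np.cos(C[2]),np.sin(C[2])
print(r,o["time"],"lens in case",d@[c,s]+.049,d@[-s,c],o["eef_pos"][2],o["wrist_force"],o["grip_width"])
m=bot.camera_model("wrist");f=bot.grab_frame("wrist")
cv2.imwrite("pics/i1.png",cv2.resize(f[60:340,130:390,::-1],None,fx=2,fy=2))
E
```

```text
False 9.5417 lens in case 0.0057443200096381555 3.682557594959943e-06 0.015966522471264778 [-0.789318   -0.5571042  -0.00080225] 0.020535983465760042
```

View pics/i1.png

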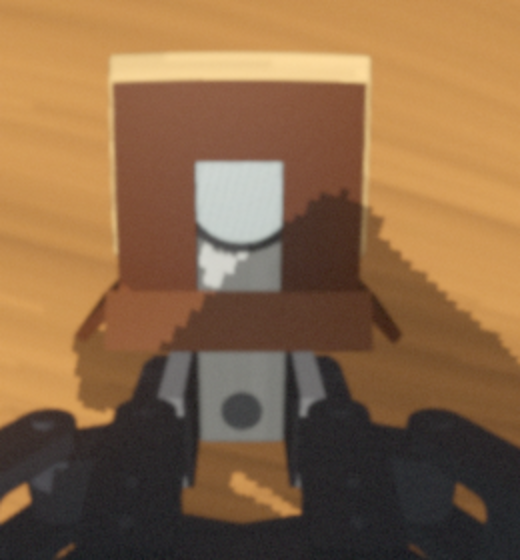

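The lens shows through the roof window and only the tail sticks out. I'll press it gently to the end wall, release, back off and check.

```bash
python3 - <<'E'
import cv2
from rig import bot
from h import *
C=(.6103,-.2272,.258)
P=lambda x,z:tf(C,[x-.049,0,z])[0]
r=bot.movel(P(.0085,.016),velocity=.02,max_force=8)
o=bot.get_obs();d=o["eef_pos"][:2]-np.array(C[:2]);print(r,d@[np.cos(C[2]),np.sin(C[2])]+.049,o["wrist_force"])
bot.movel(P(.007,.0135),velocity=.03,max_force=8)
bot.move_gripper(.05)
bot.movel(P(-.003,.016),velocity=.04)
bot.movel(P(-.003,.12),velocity=.1);bot.dwell(.3)
o=bot.get_obs();print(o["time"],o["wrist_force"])
m=bot.camera_model("wrist");f=bot.grab_frame("wrist");t=bot.grab_frame("scene")
im=f[:,:,::-1].copy()
for x in LOUPE:
    k=projf(m,tf(tf(C,[.007,0,.009])[0][:2].tolist()+[C[2]],np.array(x)/1000)+[0,0,.009]);cv2.polylines(im,[((k+.5)*16).round().astype(int)],True,(0,255,0),1,cv2.LINE_AA,4)
a=[cv2.resize(i,(400,400),interpolation=cv2.INTER_CUBIC) for i in(im[60:260,150:350],t[90:220,80:210,::-1])]
cv2.imwrite("pics/f1.png",np.hstack(a))
E
```

```text
True 0.005618962052848113 [-0.5516156   0.55732193 -1.14957046]
12.3417 [-0.91359846 -0.00729393 -0.02616231]
```

View pics/f1.png

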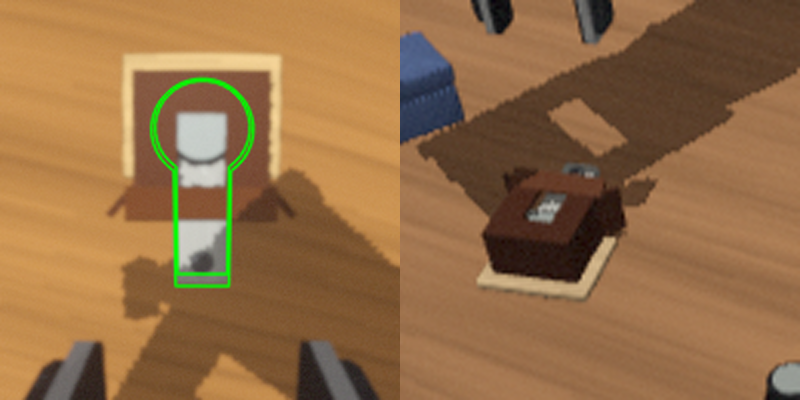

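The loupe sits in the wide case at the fully-home outline, the tail is out, the fingers are clear, and the eye loupe is still standing. Handing it in.

```bash
python3 -c "
from rig import bot
print(bot.sign_off())"
```

```text
the job is handed in; nothing more can be done
None
```

The loupe is in the wide case, lens end first and released with only its tail sticking out; the last pictures matched the fully-home position and showed the eye loupe still standing, and I handed the job in after about 12 s of the 38 s allowed (no verdict was returned).

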